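# Set the hold-down screw of the bench shear

## Task

Get the bench shear ready for the bar lying in it: first press the yellow pedal all the way down to its stop, pausing there briefly, and let it come up again, so that the blade makes one full stroke. Then turn the wing screw of the hold-down clockwise until it seats firmly on the bar, pause, back it off a quarter turn, and finish with the gripper still gripping the wing there, so that the lock nut can be done up. Leave the other things on the bench where they are.

Things in the scene. Friction and masses are not known exactly. Their poses are not given: they have to be found in the camera images.
- shear: green bench shear fixed to the bench, base 160 x 250 x 20. Origin: centre of underside; z up, y along the flat bar towards the blade, +x away from the robot at yaw 0. At y = -45 an arm (top 105 high) from a post at x = -58 carries the vertical hold-down screw with brass lock nut (24 across, top 112). Blade head at y = 90: 183 high, 146 wide in x, 44 deep in y. The blade moves with the pedal
- wing (a point): wing of the hold-down screw: bright steel bar 56 long, 12 thick, 28 high, one end red, on the vertical screw at x = 0, y = -45 of the shear; gripped from above across its thickness. Origin: on the screw axis at grip height, 143 above the bench; metal from 21 below it to 7 above. x along its length to the red end, y across its thickness, z up. Turns with the screw at constant height
- screw (a joint): angle of the hold-down screw (rad), growing clockwise seen from above (tightening). At 0 the red end points along the shear's +x; hard stop where it seats on the bar: 3.4. Starts 0.7 to 2.6 rad short of that; lower stop 0. Friction about 0.05 N m; stays where it is left. The brass shoe below it sinks 1 mm per rad and touches the bar when seated
- pedal_base: dark steel base of the shear's pedal, fixed to the bench, 220 x 120 x 12, with cheeks 62 high at the hinge end. Origin: centre of its underside. The hinge is at x = +85, z = 42, along y; the yellow tread rises from there towards -x, its free end being the toe
- pedal (a joint): angle of the pedal in rad: 0 = up (rest), 0.26 = down on its stop. A spring brings it back up; at the toe it takes about 4 N to start and 12 N at the stop, after which it is rigid
- pedal_toe (a point): point on the top face of the yellow tread (170 long, 90 wide, 10 thick), 20 from its free end, midway across: the place to press. About 91 above the bench at rest, 53 with the pedal on its stop (it also shifts about 8 away from the hinge)
- cup: bystander: white plastic cup, 68 across, 80 tall. Origin: underside, midpoint
- wrench: bystander: steel open-ended wrench, 160 long, lying flat. Origin: underside, midpoint
- hammer: bystander: hammer, 300 long, lying flat. Origin: underside, midpoint
- brick: bystander: red fire brick 100 x 215 x 65. Origin: underside, midpoint
- half_brick: bystander: half red brick 100 x 105 x 65. Origin: underside, midpoint
- bottle: bystander: green glass bottle, 64 across, 200 tall, standing. Origin: underside, midpoint
- tongs: bystander: dark forge tongs, 370 long, lying flat. Origin: underside, about mid-length
- offcut: bystander: bare steel flat bar offcut, 180 x 30 x 10, lying flat. Origin: underside, midpoint

How it is judged (in metres and radians):
On the way, in this order (a step that is already met when the one before it is completed fails the run):
1. the pedal is pressed down to its stop (value of joint pedal above 0.235 rad), for 0.1 s.
2. the pedal is let up again (value of joint pedal below 0.05 rad), for 0.1 s.
3. the screw is turned clockwise until it seats (value of joint screw above 3.32 rad and value of joint pedal below 0.05 rad), for 0.1 s.
At the end, for the whole second after the job is handed in: The screw stands a quarter turn (90 degrees, within 15 degrees) back from its seat, is still, and is gripped by the fingers (more than 5 N, TCP within 30 mm of the wing's origin); the pedal is up (below 0.05 rad); every bystander is within 25 mm of where it started (value of joint screw between 1.569 and 2.089 rad and velocity of joint screw between -0.05 and 0.05 rad/s and contact force between the fingers and screw above 5 N and distance between the grasp point and wing below 0.03 m and value of joint pedal below 0.05 rad and distance of each of cup, wrench, hammer, brick, half_brick, bottle, tongs, offcut from where it was at the start of the episode below 0.025 m); the arm keeps its last pose, push and grip.
It fails at once if a bystander is pushed away or knocked over (moved more than 30 mm) (distance of any of cup, wrench, hammer, brick, half_brick, bottle, tongs, offcut from where it was at the start of the episode above 0.03 m).
It also fails if it takes over 72 s, if anything falls off the work surface, if the arm or the gripper's body presses on something with over 40 N, if the wrist force passes 120 N, or if a joint passes its speed limit or range.

## Robot

A 6-joint arm with a two-finger parallel gripper is mounted at the origin on the work surface. World frame = base frame: x ahead of the robot, y to its left, z up, the work surface at z = 0. Lengths are in m, angles in degrees, forces in N, time in s.
With the tool pointing down it reaches from about 0.4 to 0.825 m from the base axis. Payload 7 kg.
Tool frame: the origin (TCP) lies between the finger pads, 19 mm behind the fingertips; this is the grasp point; z points along the fingers, y is the line along which they close (so a half turn about z gives the same grasp; the last joint's range is limited). The gripper opens to 88 mm and grips with 3 to 60 N. Pads are 19 mm wide; open, the fingers measure 130 mm over their backs; the gripper's body (78 mm by 193 mm) begins 47 mm behind the grasp point.
Start: joints at [-57.748, 20.546, 0.682, 0, -70.136, -16.507], TCP at [0.183, -0.65, 0.245] pointing down, gripper open.
Joint ranges: [-176.03, 176.03], [-82.01, 121.73], [-58.28, 71.71], [-173.87, 95.51], [-174.79, -0.11], [-173.66, 173.66]. Speed limits (degrees/s): [136.94, 136.94, 172.46, 180, 180, 180].

## Interface

Orientations are given as [roll, pitch, yaw] about the fixed x, y, z axes, in that order (R = Rz(yaw) Ry(pitch) Rx(roll)).
In Python, from plant import get_state, capture, close_job gives the robot as it stands.
- The arm moves only by the shell command python3 -m inch 'ROWS' [FORCE]. ROWS is text: rows parted by semicolons, each of 5 numbers parted by spaces: the shift along the tool's x, y, z normalised to -1 to 1, where 1 is 0.15 m, then the turn about the tool's z normalised to -1 to 1, where 1 is 360 degrees, then the opening, from 0 (shut) to 1 (fully open). In form: tx ty tz spin grip; .... A call has exactly 8 rows; each row shifts and turns the commanded pose from where the row before left it, along the tool's axes as they then stand; what a row does not reach is not made up. A row lasts 1/8 s, in which the tool goes at most 62.5 mm and 10.7 degrees, less where a joint would pass 70% of its speed; a pose out of reach is approached as far as the arm can. A call with a number of a shift or a turn outside -1 to 1 is refused whole. A call with a gripper value outside its range is refused whole. The fingers move at their own pace and stop on an object; FORCE is the grip in N (left out, the last holds). Time passes only in rows, so rows that do not move let the fingers close, or fill a call up. It gives the time, the measured TCP pose, the force, the opening and the grip force at its end, in the units of the state.
- get_state(): the state, without advancing time (a new reading comes with each control period).
- capture(name): name is "scene" or "top" or "wrist"; returns a dict with "color" (400x640x3 uint8, blue, green, red), "mtx" (3x3 intrinsics, pixels), "R" (3x3) and "t" (3): a world point X has camera coordinates R X + t. Camera axes: x right, y down, z forward; pixel columns grow to the right and rows downward; lengths in m; the calibration is good to about 2 mm. A picture is of the moment at which its call begins. There is no depth.
- close_job(): hands the job in; it is judged then, once.
The state is a dict: "time_s": time; "joints": joint angles; "qd": joint speeds; "joint_torque": joint torques, N m; "tcp_pos": TCP position; "eef_rot": TCP orientation; "contact_force": force on the tool from outside, world axes, zero at the start; "moment": the same for the moment, N m; "gripper_width": finger opening in m; "gripper_force": force on a finger pad.
Only numpy, scipy, OpenCV 4.12 (cv2) and the standard library are available. Lean on these libraries where they do the work, as an engineer would, in place of code of your own. Each camera call takes 0.05 s, during which the arm holds its last target. There are 200 camera calls.

## Working session

There is one attempt and no reset: what is moved stays moved. The work goes in short steps, Python scripts to look and compute and a shell command to move; the robot and the scene stay as the last step left them, time stands still between calls to the robot, and variables do not carry over. Pictures are saved under pics/ and viewed, at most 10 in all, crops included, and the job is handed in when it is done.

```bash
mkdir -p pics; ls
python3 - <<'E'
from plant import *
import cv2
s=get_state();print(s)
for n in("scene","top"):
    c=capture(n);cv2.imwrite(f"pics/{n}0.png",c["color"]);print(n,c["mtx"].tolist(),c["R"].round(4).tolist(),c["t"].round(4).tolist())
E
```

```text
pics
{'time_s': 0.0, 'joints': array([-5.77486562e+01,  2.05924349e+01,  6.34131907e-01, -2.03567698e-02,
       -7.01345806e+01, -1.65067715e+01]), 'qd': array([ 0.04052638,  0.09532928, -0.00494318, -0.04027203,  0.07556415,
        0.02977212]), 'joint_torque': array([ 4.02796422e-04, -5.82722926e+01,  2.93061876e+01,  6.99726239e+00,
        7.05403945e-03, -1.89267398e-04]), 'tcp_pos': array([ 0.18301854, -0.64924892,  0.24441334]), 'eef_rot': array([ 1.79905507e+02, -8.04563824e-03, -1.64262354e+02]), 'contact_force': array([ 0.47404245, -0.36299621, -0.27718119]), 'moment': array([-0.0125085 , -0.00398605,  0.00463801]), 'gripper_force': 0.0, 'gripper_width': 0.08773106929899206}
scene [[462.46823020201396, 0.0, 322.34424962764433], [0.0, 462.46823020201396, 196.06097716844843], [0.0, 0.0, 1.0]] [[-0.8708, 0.4915, 0.0101], [0.2537, 0.4668, -0.8472], [-0.4211, -0.7352, -0.5312]] [0.5318, -0.0648, 1.9525]
top [[460.39578644217227, 0.0, 307.57125564453736], [0.0, 460.39578644217227, 195.51550245687923], [0.0, 0.0, 1.0]] [[0.0089, -0.9999, 0.0109], [-0.9853, -0.0106, -0.1705], [0.1706, -0.0092, -0.9853]] [-0.0087, 0.6325, 1.4792]
```

View pics/scene0.png

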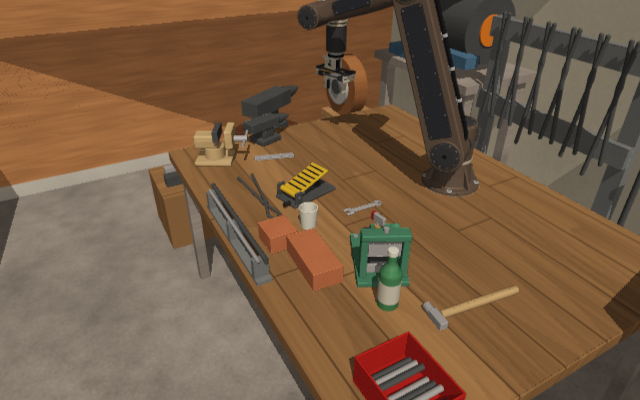

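View pics/top0.png

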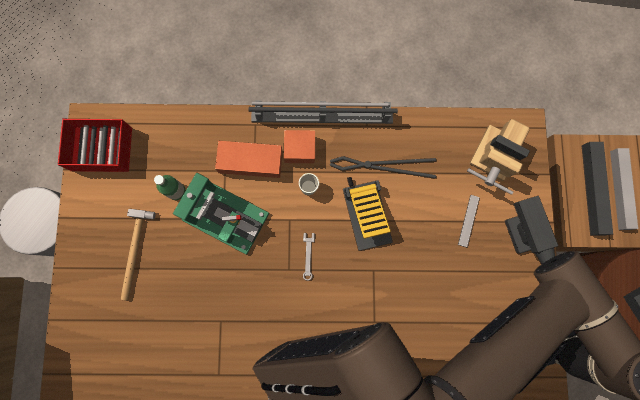

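The scene view shows the shear at about (383,255), with the wing behind it at (380,220), the pedal at (305,183) and the bottle close by at (390,280). In the top view the pedal is at (367,213), the shear at (222,213) and the red wing end at about (238,217). I'll enlarge these areas.

Run:
```python
import cv2,numpy as np
t=cv2.imread("pics/top0.png");s=cv2.imread("pics/scene0.png")
def c(i,x,y,w,h,k):
    return cv2.resize(i[y:y+h,x:x+w],None,fx=k,fy=k,interpolation=cv2.INTER_CUBIC)
# top: shear 170..280,168..258 ; pedal 335..405,172..257 ; scene shear 345..415,205..290; pedal 270..340,155..210
o=np.zeros((600,800,3),np.uint8)
a=c(t,190,185,80,60,5);o[:300,:400]=a
a=c(t,332,172,80,60,5);o[:300,400:800]=a
a=c(s,340,205,80,60,5);o[300:,:400]=a
a=c(s,270,155,80,60,5);o[300:,400:]=a
cv2.imwrite("pics/mos.png",o)
```

```text
(no output)
```

View pics/mos.png

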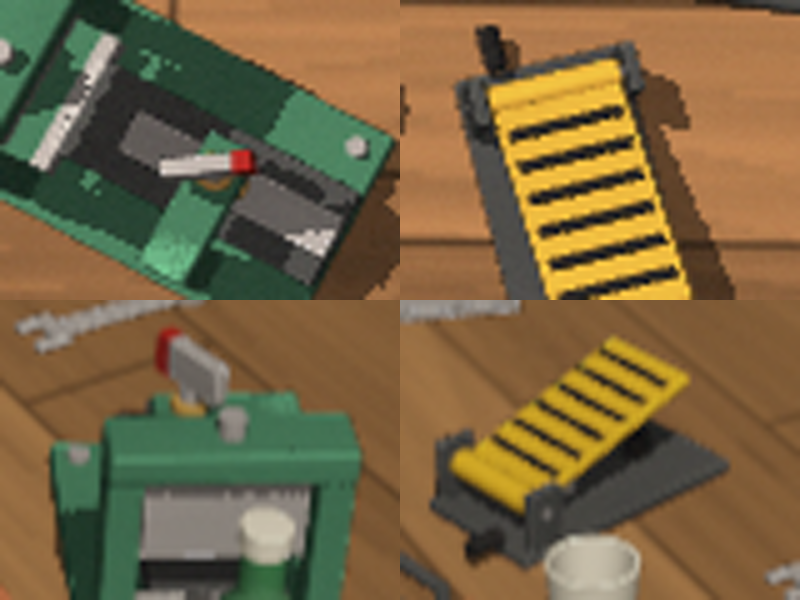

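Enlarged, the wing's top face in the top view runs from the white end at (222,218) to the red end at (240.6,217), centre about (231.4,217.6). In the scene view it is centred near (379.2,215). In the scene view the pedal toe edge runs (312,162.6) to (328,170.6). Next I need the toe edge and the shear corners in the top view.

Run:
```python
import cv2,numpy as np
t=cv2.imread("pics/top0.png")
def c(i,x,y,w,h,k):
    return cv2.resize(i[y:y+h,x:x+w],None,fx=k,fy=k,interpolation=cv2.INTER_CUBIC)
o=np.zeros((500,800,3),np.uint8)
o[:500,:480]=c(t,165,165,120,100,4)[:500,:480].copy() if 0 else cv2.copyMakeBorder(c(t,165,165,120,100,4),0,100,0,0,0)
o[:400,480:800]=c(t,340,175,64,80,5)
cv2.imwrite("pics/mos2.png",o)
```

```text
(no output)
```

View pics/mos2.png

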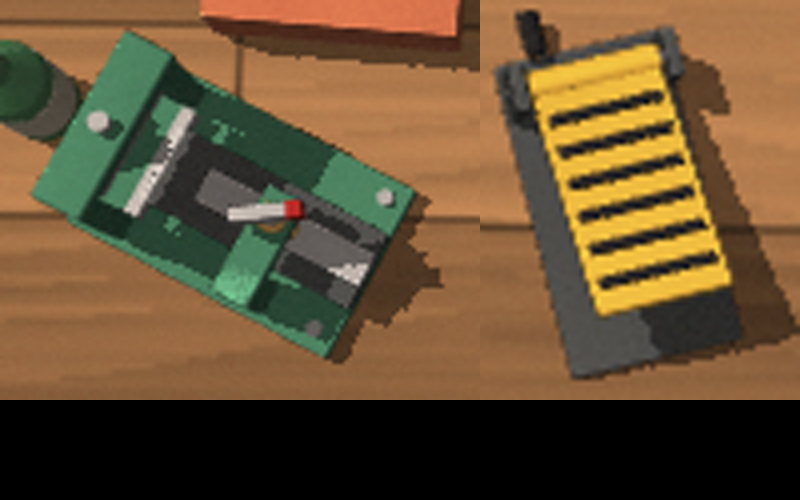

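The toe edge in the top view runs (364,237.8) to (390.2,232.2), and the wing centre is (231.3,217.8). I'll triangulate both.

```bash
cat > h.py <<'E'
import numpy as np, cv2
CAL={"scene":([462.4682,462.4682,322.3442,196.0610],[[-0.8708,0.4915,0.0101],[0.2537,0.4668,-0.8472],[-0.4211,-0.7352,-0.5312]],[0.5318,-0.0648,1.9525]),
"top":([460.3958,460.3958,307.5713,195.5155],[[0.0089,-0.9999,0.0109],[-0.9853,-0.0106,-0.1705],[0.1706,-0.0092,-0.9853]],[-0.0087,0.6325,1.4792])}
def cam(n):
    (fx,fy,cx,cy),R,t=CAL[n]; return np.array([[fx,0,cx],[0,fy,cy],[0,0,1]]),np.array(R),np.array(t)
def ray(c,p):
    K,R,t=c; d=R.T@np.linalg.inv(K)@np.array([*p,1.]); return -R.T@t,d/np.linalg.norm(d)
def onz(c,p,z):
    o,d=ray(c,p); return o+d*(z-o[2])/d[2]
def tri(obs):
    A=0;b=0;
    L=[ray(c,p) for c,p in obs]
    for o,d in L:
        P=np.eye(3)-np.outer(d,d);A=A+P;b=b+P@o
    X=np.linalg.solve(A,b); return X.round(4),[round(float(np.linalg.norm((np.eye(3)-np.outer(d,d))@(X-o)))*1e3,1) for o,d in L]
E
python3 - <<'E'
from h import *
T,S=cam("top"),cam("scene")
print("wing top c",tri([(T,(231.3,217.8)),(S,(379.2,215))]))
print("toe L/R",tri([(T,(364,237.8)),(S,(328,170.6))]),tri([(T,(364,237.8)),(S,(312,162.6))]),tri([(T,(390.2,232.2)),(S,(312,162.6))]))
print("wing ends z.15",onz(T,(222,218.2),.15),onz(T,(240.7,217.3),.15))
a,b=onz(T,(364,237.8),.095),onz(T,(390.2,232.2),.095);print("toe z.095",a,b,np.linalg.norm(a-b))
c,d=onz(T,(359,250.6),.012),onz(T,(392.4,243.6),.012);print("base end",c,d,np.linalg.norm(c-d))
print("shear corner",onz(T,(247.5,254.5),.02), onz(T,(174,213.5),.183), onz(T,(196.5,172.7),.183))
E
```

```text
wing top c (array([0.5416, 0.2362, 0.145 ]), [3.4, 3.4])
toe L/R (array([ 0.4876, -0.1821,  0.0892]), [3.9, 3.9]) (array([ 0.5137, -0.197 ,  0.1185]), [29.9, 29.9]) (array([ 0.5092, -0.2686,  0.0893]), [0.5, 0.5])
wing ends z.15 [0.54207035 0.26196799 0.15      ] [0.54545812 0.20441747 0.15      ]
toe z.095 [ 0.49036475 -0.18362009  0.095     ] [ 0.50911094 -0.26788329  0.095     ] 0.08632326892140259
base end [ 0.45398393 -0.17730545  0.012     ] [ 0.47851199 -0.29025162  0.012     ] 0.11557882259134415
shear corner [0.43712992 0.19534258 0.02      ] [0.55086563 0.40124722 0.183     ] [0.67758773 0.33982815 0.183     ]
```

The measurements agree. The wing is at about (0.543,0.235) with its top near z 0.145–0.15, and the red end points along −y. The press point is about (0.518,−0.222,0.091) and the pedal base yaw is about 12.3°, so the tool yaw already suits it. I'll move over the toe with the fingers closed.

```bash
python3 -m inch '-.32 .235 0 0 0;-.32 .235 0 0 0;-.32 .235 0 0 0;-.32 .235 0 0 0;-.32 .235 0 0 0;-.32 .235 0 0 0;-.32 .235 0 0 0;-.32 .235 0 0 0' 20
```

```text
time_s: 1.1
tcp_pos: [0.477, -0.2722, 0.2453]
eef_rot: [180.0, -0.0, -164.2]
contact_force: [1.3, -1.2, 0.9]
gripper_width: 0.0131
gripper_force: 0.0
```

```bash
python3 -m inch '-.18 .125 0 0 0;-.18 .125 0 0 0;0 0 .2 0 0;0 0 .2 0 0;0 0 .2 0 0;0 0 0 0 0;0 0 0 0 0;0 0 0 0 0'
python3 - <<'E'
from plant import *
import cv2,numpy as np
o=[]
for n in("wrist","scene"):
    o.append(capture(n)["color"])
a=cv2.resize(o[1][140:215,260:360],(800,600),interpolation=cv2.INTER_CUBIC)
cv2.imwrite("pics/m3.png",np.vstack([cv2.resize(o[0],(480,300)),cv2.resize(a,(480,300),interpolation=cv2.INTER_AREA)]))
E
```

```text
time_s: 2.1
tcp_pos: [0.5188, -0.2235, 0.1568]
eef_rot: [-179.9, 0.1, -164.2]
contact_force: [0.2, 0.1, 0.9]
gripper_width: 0.0009
gripper_force: 0.0
```

View pics/m3.png

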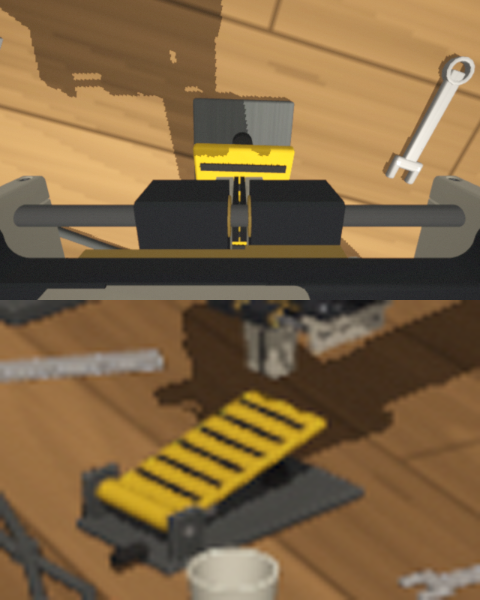

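The closed fingers sit centred above the toe end of the tread (wrist view: fingers at (240,210), toe edge at y≈145). Now I'll press down.

```bash
python3 -m inch '0 0 .12 0 0;0 0 .12 0 0;.01 0 .08 0 0;.01 0 .08 0 0;.01 0 .06 0 0;.01 0 .04 0 0;0 0 0 0 0;0 0 0 0 0'
```

```text
time_s: 3.2
tcp_pos: [0.5124, -0.2252, 0.0816]
eef_rot: [-180.0, 0.0, -164.2]
contact_force: [-3.1, 0.8, 9.5]
gripper_width: 0.0006
gripper_force: 4.7
```

```bash
python3 -m inch '.01 0 .03 0 0;.01 0 .03 0 0;0 0 .015 0 0;0 0 .01 0 0;0 0 0 0 0;0 0 0 0 0;0 0 0 0 0;0 0 0 0 0'
```

```text
time_s: 4.2
tcp_pos: [0.5113, -0.2256, 0.0715]
eef_rot: [-179.9, 0.3, -164.2]
contact_force: [-6.6, 9.2, 30.5]
gripper_width: 0.0001
gripper_force: 15.0
```

The force is 30 N with the tip at 53 mm, so the pedal is on its stop, and it was held there for about half a second. I'll release it and rise, then carry over to the wing.

```bash
python3 -m inch '0 0 -.1 0 0;0 0 -.15 0 0;0 0 -.15 0 0;0 0 -.2 0 0;0 0 -.2 0 0;0 0 -.2 0 1;0 0 -.2 0 1;0 0 -.2 0 1'; python3 -m inch '-.13 .3625 0 0 1;-.13 .3625 0 0 1;-.13 .3625 0 0 1;-.13 .3625 0 0 1;-.13 .3625 0 0 1;-.13 .3625 0 0 1;-.13 .3625 0 0 1;-.13 .3625 0 0 1'; python3 -m inch '0 0 0 -.027 1;0 0 0 -.027 1;0 0 0 -.027 1;0 0 0 -.027 1;0 0 0 -.027 1;0 0 0 -.027 1;0 0 0 -.027 1;0 0 0 -.027 1'
python3 - <<'E'
from plant import *
import cv2,numpy as np
s=get_state();print(s["joints"].round(1),s["eef_rot"].round(1),s["tcp_pos"].round(4))
c=capture("wrist");cv2.imwrite("pics/w1.png",c["color"]);np.savez("w1.npz",mtx=c["mtx"],R=c["R"],t=c["t"])
p=capture("scene")["color"]
a=cv2.resize(c["color"],(800,500));b=cv2.resize(p[140:215,260:360],(133,100))
cv2.imwrite("pics/w1v.png",np.vstack([a,cv2.copyMakeBorder(b,0,0,0,667,0)]))
E
```

```text
time_s: 5.2
tcp_pos: [0.5093, -0.2258, 0.2791]
eef_rot: [-180.0, 0.0, -164.3]
contact_force: [0.5, 0.1, -0.1]
gripper_width: 0.0252
gripper_force: 0.0
time_s: 6.2
tcp_pos: [0.5414, 0.2373, 0.2783]
eef_rot: [180.0, 0.1, -164.2]
contact_force: [0.7, 0.2, 0.9]
gripper_width: 0.0878
gripper_force: 0.0
time_s: 7.2
tcp_pos: [0.5415, 0.2352, 0.278]
eef_rot: [-180.0, 0.0, -86.2]
contact_force: [-0.1, -0.4, -0.5]
gripper_width: 0.0879
gripper_force: 0.0
[ 42.4  11.5  -7.5   0.  -70.9 -38.6] [-180.     0.   -86.2] [0.5415 0.2352 0.278 ]
```

View pics/w1v.png

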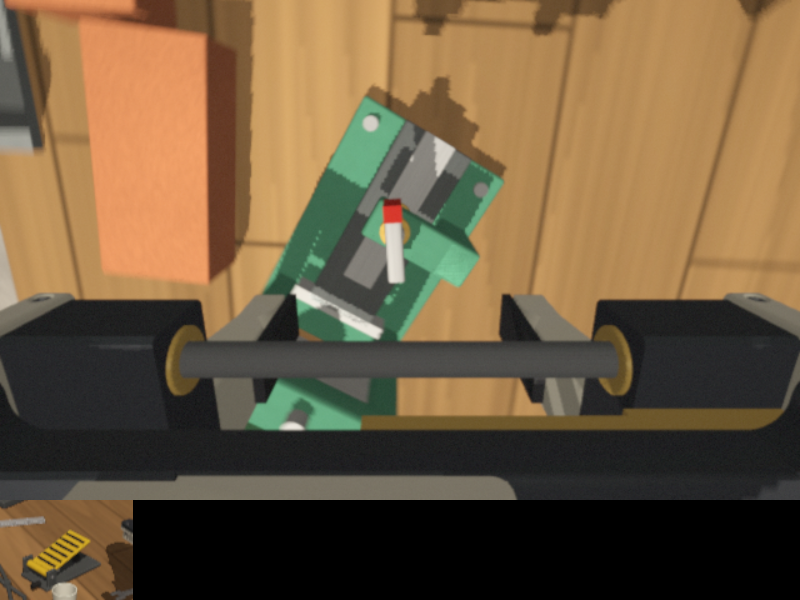

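The pedal is back up. In the wrist view the wing's top runs from the red end at (392,200) to the white end at (396,282) in the 800-wide picture. I'll refine the pose from that.

Run:
```python
from h import *
z=np.load("w1.npz");W=(z["mtx"],z["R"],z["t"])
print("cam",(-z["R"].T@z["t"]).round(3),z["R"].round(2).tolist())
px=lambda x,y:(x/1.25,y/1.25)
a,b=onz(W,px(392,200),.15),onz(W,px(396,282),.15)
print(a,b,np.linalg.norm(a-b),(a+b)/2,np.degrees(np.arctan2(*(a-b)[1::-1])))
print(tri([(cam("top"),(231.3,217.8)),(cam("scene"),(379.2,215)),(W,px(394,241))]))
print(tri([(cam("top"),(240.7,217.3)),(W,px(392,200))]),tri([(cam("top"),(222,218.2)),(W,px(396,282))]))
# shear long edge at base z=.02 : left edge corners in the wrist view
c,d=onz(W,px(370,95),.02),onz(W,px(503,180),.02);print("base -y edge",np.degrees(np.arctan2(*(c-d)[1::-1])),np.linalg.norm(c-d))
```

```text
cam [0.545 0.157 0.417] [[-1.0, -0.07, -0.0], [-0.06, 0.96, 0.29], [-0.02, 0.29, -0.96]]
[0.54672962 0.20392411 0.15      ] [0.54017386 0.26273351 0.15      ] 0.05917367726927306 [0.54345174 0.23332881 0.15      ] -83.63922850720242
(array([0.5421, 0.2354, 0.1443]), [2.5, 4.4, 1.9])
(array([0.5468, 0.2059, 0.1391]), [0.0, 0.0]) (array([0.5408, 0.2605, 0.1566]), [0.6, 0.6])
base -y edge -27.37288324455974 0.1515132365568646
```

The wing is at about (0.5425,0.2345) with its red end at about −85°. The shear yaw is about −27°, so the screw stands near 1.0 rad and seats after about 137° clockwise. I'll descend and grip.

```bash
python3 -m inch '.01 -.01 .22 -.003 1;0 0 .22 0 1;0 0 .22 0 1;0 0 .12 0 1;0 0 .09 0 1;0 0 0 0 1;0 0 0 0 1;0 0 0 0 1' 35; python3 -m inch '0 0 0 0 0;0 0 0 0 0;0 0 0 0 0;0 0 0 0 0;0 0 0 0 0;0 0 0 0 0;0 0 0 0 0;0 0 0 0 0'
```

```text
time_s: 8.3
tcp_pos: [0.5435, 0.2342, 0.1481]
eef_rot: [-179.9, 0.0, -85.4]
contact_force: [0.1, -0.4, 1.3]
gripper_width: 0.0878
gripper_force: 0.0
time_s: 9.3
tcp_pos: [0.5441, 0.234, 0.1473]
eef_rot: [-179.9, 0.0, -85.4]
contact_force: [17.8, -5.5, -13.1]
gripper_width: 0.0133
gripper_force: 9.4
```

```bash
python3 -m inch '0 -.007 0 0 0;0 0 0 0 0;0 -.007 0 0 0;0 0 0 0 0;0 0 0 0 0;0 0 0 0 0;0 0 0 0 0;0 0 0 0 0' 40
python3 - <<'E'
from plant import *
s=get_state();print(s["moment"].round(2),s["joints"].round(1))
E
```

```text
time_s: 10.3
tcp_pos: [0.545, 0.234, 0.1472]
eef_rot: [180.0, -0.0, -85.4]
contact_force: [-1.7, -1.1, 5.4]
gripper_width: 0.0118
gripper_force: 40.0
[-0.21  0.73  0.05] [ 42.1  17.6 -17.4  -0.  -55.  -37.5]
```

The grip is good: 40 N, 11.8 mm wide, no side load. Now I'll turn clockwise.

```bash
python3 -m inch '0 0 0 .025 0;0 0 0 .025 0;0 0 0 .025 0;0 0 0 .025 0;0 0 0 .025 0;0 0 0 .025 0;0 0 0 .025 0;0 0 0 .025 0'
python3 - <<'E'
from plant import *
s=get_state();print(s["moment"].round(2),s["joints"].round(1))
E
```

```text
time_s: 11.3
tcp_pos: [0.5426, 0.2355, 0.1472]
eef_rot: [179.8, -0.1, -157.7]
contact_force: [-17.1, 8.1, 12.5]
gripper_width: 0.0119
gripper_force: 40.0
[3.47 6.23 0.12] [  42.3   17.5  -17.4   -0.3  -55.1 -109.8]
```

The grip holds, but joint 6 runs towards its limit this way: −110° now, and the seat would need about −175°. I'll release, turn the gripper half a turn back, recentre by about 1.5 mm and regrip.

```bash
python3 -m inch '0 0 0 0 1;0 0 0 0 1;0 0 0 0 1;0.007 .01 0 0 1;0 0 0 -.0275 1;0 0 0 -.0275 1;0 0 0 -.0275 1;0 0 0 -.0275 1'; python3 -m inch '0 0 0 -.0275 1;0 0 0 -.0275 1;0 0 0 -.0275 1;0 0 0 -.0275 1;0 0 0 -.0275 1;0 0 0 -.0275 1;0 0 0 -.0275 1;0 0 0 -.0275 1'; python3 -m inch '0 0 0 -.0275 1;0 0 0 -.0275 1;0 0 0 -.0275 1;0 0 0 -.0275 1;0 0 0 -.0275 1;0 0 0 -.0275 1;0 0 0 -.005 1;0 0 0 0 1';  python3 - <<'E'
from plant import *
import cv2,numpy as np
s=get_state();print(s["moment"].round(2),s["joints"].round(1))
c=capture("wrist")["color"];cv2.imwrite("pics/w2.png",c)
E
```

```text
time_s: 12.3
tcp_pos: [0.5436, 0.2349, 0.147]
eef_rot: [180.0, -0.0, -117.5]
contact_force: [0.5, -0.2, 0.1]
gripper_width: 0.0851
gripper_force: 0.0
time_s: 13.3
tcp_pos: [0.5436, 0.2349, 0.147]
eef_rot: [180.0, -0.0, -38.3]
contact_force: [0.2, -0.0, 0.4]
gripper_width: 0.0875
gripper_force: 0.0
time_s: 14.3
tcp_pos: [0.5436, 0.235, 0.147]
eef_rot: [180.0, 0.0, 22.4]
contact_force: [-1.8, -0.5, -0.9]
gripper_width: 0.0876
gripper_force: 0.0
[-0.1   0.09 -0.  ] [ 42.3  17.5 -17.6  -0.  -54.9  70.1]
```

View pics/w2.png

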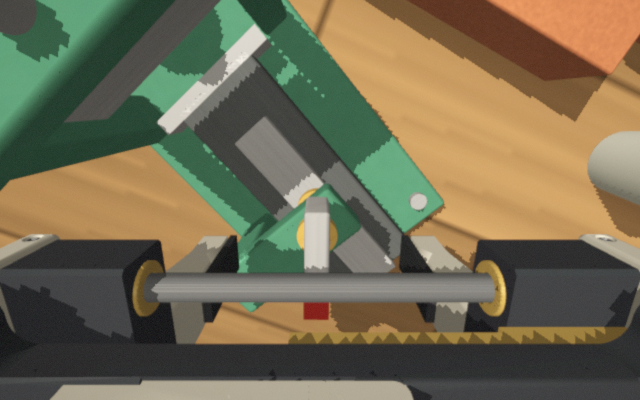

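The wing stands between the fingers, aligned and centred to about 1 mm (column 316 against the finger midpoint 319). I'll regrip.

```bash
python3 -m inch '0 0 0 0 0;0 0 0 0 0;0 0 0 0 0;0 0 0 0 0;0 0 0 0 0;0 0 0 0 0;0 0 0 0 0;0 0 0 0 0' 40
python3 - <<'E'
from plant import *
s=get_state();print(s["moment"].round(2),s["joints"].round(1))
E
```

```text
time_s: 15.35
tcp_pos: [0.5435, 0.2352, 0.1471]
eef_rot: [-180.0, -0.0, 22.6]
contact_force: [-8.7, 11.3, 3.2]
gripper_width: 0.0131
gripper_force: 8.0
[ 4.49  3.6  -0.04] [ 42.3  17.5 -17.6  -0.  -54.9  70.3]
```

```bash
python3 -m inch '0 -.008 0 0 0;0 0 0 0 0;0 0 0 0 0;0 0 0 0 0;0 0 0 .02 0;0 0 0 .02 0;0 0 0 0 0;0 0 0 0 0' 40
python3 - <<'E'
from plant import *
s=get_state();print(s["moment"].round(2),s["joints"].round(1))
E
```

```text
time_s: 16.35
tcp_pos: [0.543, 0.2364, 0.1471]
eef_rot: [-180.0, 0.0, 8.3]
contact_force: [-1.8, 2.8, 1.7]
gripper_width: 0.0119
gripper_force: 40.0
[ 0.75  0.91 -0.04] [ 42.4  17.5 -17.6  -0.  -54.9  55.9]
```

```bash
python3 -m inch '0 0 0 .02 0;0 0 0 .02 0;0 0 0 .02 0;0 0 0 .02 0;0 0 0 .02 0;0 0 0 .01 0;0 0 0 0 0;0 0 0 0 0' 40
python3 - <<'E'
from plant import *
s=get_state();print(s["moment"].round(2),s["joints"].round(1))
E
```

```text
time_s: 17.35
tcp_pos: [0.5433, 0.2375, 0.1471]
eef_rot: [-179.9, 0.0, -31.3]
contact_force: [-1.1, 6.7, 0.1]
gripper_width: 0.0118
gripper_force: 40.0
[ 2.3   1.05 -0.01] [ 42.4  17.5 -17.5  -0.1 -54.9  16.3]
```

```bash
python3 -m inch '0 0 0 .006 0;0 0 0 .006 0;0 0 0 .006 0;0 0 0 .006 0;0 0 0 .006 0;0 0 0 .006 0;0 0 0 0 0;0 0 0 0 0' 40
python3 - <<'E'
from plant import *
s=get_state();print(s["moment"].round(2),s["joints"].round(1))
E
```

```text
time_s: 18.35
tcp_pos: [0.5435, 0.2378, 0.1471]
eef_rot: [-179.9, 0.0, -44.1]
contact_force: [-1.6, 7.8, -2.3]
gripper_width: 0.0116
gripper_force: 40.9
[2.52 0.84 0.8 ] [ 42.5  17.5 -17.5  -0.1 -54.9   3.4]
```

```bash
python3 -m inch '0 0 0 .005 0;0 0 0 .004 0;0 0 0 0 0;0 0 0 0 0;0 0 0 0 0;0 0 0 0 0;0 0 0 0 0;0 0 0 0 0' 40
python3 - <<'E'
from plant import *
s=get_state();print(s["moment"].round(2),s["joints"].round(1))
E
```

```text
time_s: 19.35
tcp_pos: [0.5435, 0.2377, 0.1472]
eef_rot: [-179.9, 0.0, -47.3]
contact_force: [-1.3, 6.7, -2.0]
gripper_width: 0.0125
gripper_force: 43.3
[2.37 0.67 1.05] [ 42.5  17.5 -17.5  -0.  -54.9   0.2]
```

The moment rises to 1 N m and the gripper begins to twist on the wing, so the screw is firmly seated with the wing at about −43°. Now I'll back off a quarter turn, about 94° of gripper motion.

```bash
python3 -m inch '0 0 0 -.012 0;0 0 0 -.024 0;0 0 0 -.024 0;0 0 0 -.024 0;0 0 0 -.024 0;0 0 0 -.024 0;0 0 0 -.024 0;0 0 0 -.024 0' 40;python3 -m inch '0 0 0 -.024 0;0 0 0 -.024 0;0 0 0 -.022 0;0 0 0 -.012 0;0 0 0 0 0;0 0 0 0 0;0 0 0 0 0;0 0 0 0 0' 40
python3 - <<'E'
from plant import *
import cv2,numpy as np
s=get_state();print(s["moment"].round(2),s["joints"].round(1))
t=capture("top")["color"];w=capture("wrist")["color"];s=capture("scene")["color"]
z=lambda i,x,y,a,b:cv2.resize(i[y:y+b,x:x+a],(400,300),interpolation=cv2.INTER_CUBIC)
cv2.imwrite("pics/f.png",np.vstack([np.hstack([z(t,180,180,80,60),z(w,200,150,240,180)]),np.hstack([z(s,340,195,80,60),z(s,200,120,240,180)])]))
E
```

```text
time_s: 20.35
tcp_pos: [0.5432, 0.2362, 0.1471]
eef_rot: [-180.0, -0.0, 17.6]
contact_force: [0.6, 1.0, 0.3]
gripper_width: 0.0119
gripper_force: 40.0
time_s: 21.35
tcp_pos: [0.5436, 0.2356, 0.1471]
eef_rot: [179.9, 0.0, 46.6]
contact_force: [4.4, -3.3, -1.5]
gripper_width: 0.0122
gripper_force: 40.0
[-1.46 -1.41  0.02] [ 42.4  17.5 -17.6   0.1 -54.9  94.3]
```

View pics/f.png

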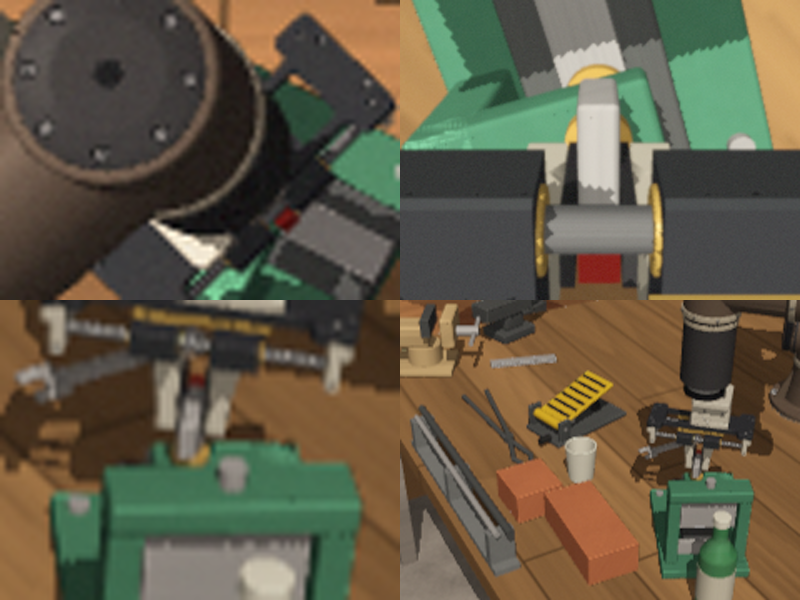

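The wing is held squarely in the fingers, with the red end at yaw −133°. That puts the screw at about 1.86 rad, against a target of 1.83 ± 0.26. The pedal is up and the bystanders are where they were, so I'll hand in.

```bash
python3 -c "from plant import *;print(close_job())"
```

```text
the job is handed in; nothing more can be done
None
```

I handed the job in at about 21.5 s: the pedal made one full stroke, and the wing screw was seated and then backed off about a quarter turn (screw at about 1.86 rad by my measurement). The wing is still gripped at 40 N and the bystanders look unmoved; the hand-in gave no verdict.

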